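Put the seasonings back in the counter rack by height

ROBOT

A 6-joint arm with a two-finger parallel gripper is mounted at the origin on a cart in front of the work surface, level with it; the furniture and walls round the work are solid. World frame = base frame: x ahead of the robot, y to its left, z up, the work surface at z = 0. Lengths are in m, angles in degrees, forces in N, time in s.
With the tool pointing down it reaches from about 0.3 to 0.85 m from the base axis. Payload 5.4 kg.
Tool frame: the origin (TCP) lies midway between the tips of the shut fingers; the grasp point (between the pads) lies 19 mm behind it (ctrl.pinch_z is the distance from the TCP to the grasp point, in m); z points along the fingers, y is the line along which they close (so a half turn about z gives the same grasp; the last joint's range is limited). The gripper opens to 85 mm and grips with 20 to 120 N. Pads are 22 mm wide; open, the fingers measure 114 mm over their backs; the gripper's body (76 mm by 85 mm) begins 54 mm behind the grasp point. The pads swing forward as they close: fully open they stand 13 mm farther back than shut.
Start: joints at [61.473, 9.076, 91.501, -0, 79.423, -12.038], TCP at [0.163, 0.551, 0.231] pointing down, gripper open.
Joint ranges: [-166.64, 166.64], [-54.1, 131.32], [10.49, 154.53], [-73.88, 253.88], [9.74, 151.15], [-171.62, 171.62]. Speed limits (degrees/s): [147.25, 147.25, 180, 180, 180, 180].

INTERFACE

Orientations are given as [roll, pitch, yaw] about the fixed x, y, z axes, in that order (R = Rz(yaw) Ry(pitch) Rx(roll)).
In Python, from plant import ctrl, camera, camera_model, sign_off gives the robot as it stands.
- The arm moves only by the shell command python3 -m inch 'ROWS' [OPENING]. ROWS is JSON, a list of rows, each a list of 2 entries, a list of its own where there are three numbers: the shift along the tool's x, y, z in units of 40 mm (1.0 is 40 mm), then the turn, a rotation vector about the tool's x, y, z in units of 8 degrees (1.0 is 8 degrees). A call has 1 to 20 rows; each row is the pose to reach, as a shift and turn from the pose commanded when the call began, along the tool's axes at that moment; what a row does not reach only later rows make up. A row lasts 1/10 s, in which the tool goes at most 50 mm and 8.59 degrees, less where a joint would pass 70% of its speed; a pose out of reach is approached as far as the arm can. A call with a gripper value outside its range is refused whole. OPENING is the finger opening in mm, from 0 to 85.4, set as the call begins (- or left out, the last holds). The fingers move at their own pace and stop on an object; the grip force is fixed at half the most. Time passes only in rows, so rows that repeat a pose let the fingers close. It gives the time, the measured TCP pose, the force, the opening and the grip force at its end, in the units of the state.
- ctrl.observe(): the state, without advancing time (a new reading comes with each control period).
- camera(name): name is "side" or "top" or "wrist"; returns the picture (400x640x3 uint8, blue, green, red); there is no depth.
- camera_model(name): a dict with "intrinsics" (3x3 intrinsics, pixels), "view" (4x4, takes a point from world to camera coordinates). Camera axes: x right, y up, looking along -z (the intrinsics and any distortion apply to the point x, -y, -z); pixel columns grow to the right and rows downward; lengths in m; the calibration is good to about 2 mm. The wrist camera is an equidistant fisheye: a pixel r from the principal point sees the ray r / f radians off the axis. A picture is of the moment at which its call begins: read the wrist's pose just before it. camera_model takes no time and is no camera call; for the wrist camera it gives the pose at the moment of the call.
- sign_off(): hands the job in; it is judged then, once.
The state is a dict: "time_s": time; "qpos": joint angles; "dq": joint speeds; "tau": joint torques, N m; "ee_pos": TCP position; "orientation": TCP orientation; "wrist_force": force on the tool from outside, world axes, zero at the start; "wrist_torque": the same for the moment, N m; "opening": opening from 0.0 (shut) to 1.0 (fully open); "gripper_force": force on a finger pad.
Only numpy, scipy, OpenCV 4.12 (cv2) and the standard library are available. Lean on these libraries where they do the work, as an engineer would, in place of code of your own. Each camera call takes 0.05 s, during which the arm holds its last target. There are 200 camera calls.

TASK

Put the four seasonings from the worktop (oil bottle, pepper mill, spice jar and salt shaker) away in the wooden counter rack, each standing upright in a bay of its own in order of height: the tallest beside the high end board, stepping down to the shortest beside the low end board, so that the high board backs the tall ones and every one can be seen. Do not knock any of them over, and leave the tin and the fruit where they are.

Things in the scene. Friction and masses are not known exactly. Their poses are not given: they have to be found in the camera images.
- oil_bottle: slim green glass oil bottle with a paper label and a steel stopper, the tallest: 205 mm high, body 46 mm across up to 118 mm, then a shoulder to a straight neck and stopper 26 mm across from 148 mm to the top (a good place to grip); about 0.3 kg. Loose, stands upright on the worktop. Origin: centre of its underside, z up
- mill: clear glass pepper mill with a black head, 170 mm high, 43 mm across, head 40 mm across from 124 mm to the top (does not turn here); about 0.2 kg. Loose, stands upright on the worktop (the pair of like mills in a wire stand far away beyond the hob is not meant). Origin: centre of its underside, z up
- spice_jar: clear spice jar with a dark label and a wide, dark brown cap, 105 mm high, 41 mm across from bottom to top; about 0.1 kg. Loose, stands upright on the worktop. Origin: centre of its underside, z up
- shaker: glass salt shaker with a pale grey domed cap, the shortest: 90 mm high, body 44 mm across, narrowing above 66 mm to about 34 mm across at the cap; about 0.1 kg. Loose, stands upright on the worktop. Origin: centre of its underside, z up
- rack: fixed wooden rack, a channel 84 mm wide (its x) and 264 mm long (its y) without the end boards. Origin: centre of its underside. Four open-topped bays, centres at x = 0, y = +99, +33, -33, -99 mm, each 62 (y) x 66 mm (x), floor at z = 10 mm; dividers and side slats 24 mm high, a steel rail along each long side 38 mm high. Yaw up to 0.3 rad either way
- high_end: domed high end board of the rack, 84 mm wide, 10 mm thick, 112 mm high, fixed; it may stand at either end of the rack, 137 mm from the rack's origin along the rack's +y or -y; the low end board (square, 48 mm high) is at the other end. Origin: centre of its underside, so the bays' centres lie 38, 104, 170 and 236 mm from it
- tin: bystander: short round food tin, 75 mm across, 58 mm high, standing in front of the rack. Loose. Origin: centre of its underside
- apple: bystander: red apple, 74 mm across, 74 mm high, on the worktop beyond the rack. Loose. Origin: under its middle
- orange: bystander: orange, 75 mm across, 65 mm high, on the worktop beyond the rack. Loose. Origin: under its middle

How it is judged:
By the outcome, as a careful person would: the job done as asked, in the order asked, and still so for the second after the job is handed in, with the robot touching nothing.
It also fails if it takes over 104 s, if anything falls off the work surface, if the arm or the gripper's body presses on something with over 40 N, if the wrist force passes 120 N, or if a joint passes its speed limit or range.

## Working session

There is one attempt and no reset: what is moved stays moved. The work goes in short steps, Python scripts to look and compute and a shell command to move; the robot and the scene stay as the last step left them, time stands still between calls to the robot, and variables do not carry over. Pictures are saved under pics/ and viewed, at most 14 in all, crops included, and the job is handed in when it is done.

```bash
ls; mkdir -p pics
python3 - <<'E'
from plant import ctrl,camera,camera_model
import cv2,numpy as np
print(ctrl.observe())
np.set_printoptions(precision=4,suppress=True)
for n in("side","top","wrist"):
    m=camera_model(n);print(n,m)
    cv2.imwrite(f"pics/{n}0.png",camera(n))
E
```

```text
pics
{'time_s': 0.0, 'qpos': array([ 6.14715058e+01,  9.11477382e+00,  9.15726118e+01, -1.09633349e-03,
        7.94200844e+01, -1.20377139e+01]), 'dq': array([ 0.03402872, -0.02985069,  0.05314502,  0.02842793, -0.0325591 ,
        0.01045881]), 'tau': array([-2.47002354e-03, -3.96001697e+01, -3.31422615e+01, -4.73246891e-04,
        8.54302343e-03,  2.13729527e-05]), 'ee_pos': array([0.16295653, 0.55081009, 0.23029222]), 'orientation': array([-1.79894669e+02, -2.13598155e-02,  1.63509402e+02]), 'wrist_force': array([ 0.38739563,  0.41388088, -0.07825557]), 'wrist_torque': array([ 0.02137988, -0.01396148,  0.00745472]), 'gripper_force': 0.0, 'opening': 0.9978667931495586}
side {'intrinsics': array([[390.011 ,   0.    , 318.7533],
       [  0.    , 390.011 , 198.8046],
       [  0.    ,   0.    ,   1.    ]]), 'view': array([[-0.2167, -0.9761, -0.0153,  0.2003],
       [ 0.8086, -0.1882,  0.5574, -0.4752],
       [-0.547 ,  0.1084,  0.8301, -0.7314],
       [ 0.    ,  0.    ,  0.    ,  1.    ]])}
top {'intrinsics': array([[467.9624,   0.    , 310.48  ],
       [  0.    , 467.9624, 207.15  ],
       [  0.    ,   0.    ,   1.    ]]), 'view': array([[-0.0017, -0.9999, -0.0134,  0.0931],
       [ 0.9967, -0.0028,  0.0817, -0.5642],
       [-0.0817, -0.0132,  0.9966, -1.0666],
       [ 0.    ,  0.    ,  0.    ,  1.    ]])}
wrist {'intrinsics': array([[309.7069,   0.    , 323.6927],
       [  0.    , 309.7069, 200.9203],
       [  0.    ,   0.    ,   1.    ]]), 'view': array([[ 0.2847,  0.9586, -0.0016, -0.5729],
       [-0.9192,  0.2726, -0.2843,  0.0361],
       [-0.2721,  0.0824,  0.9587, -0.3795],
       [ 0.    ,  0.    ,  0.    ,  1.    ]])}
```

View pics/side0.png

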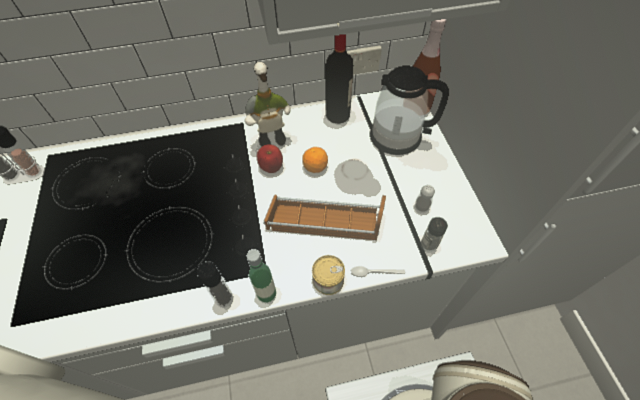

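View pics/top0.png

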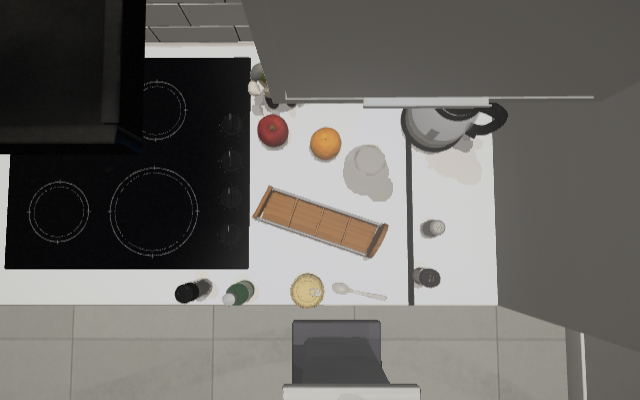

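View pics/wrist0.png

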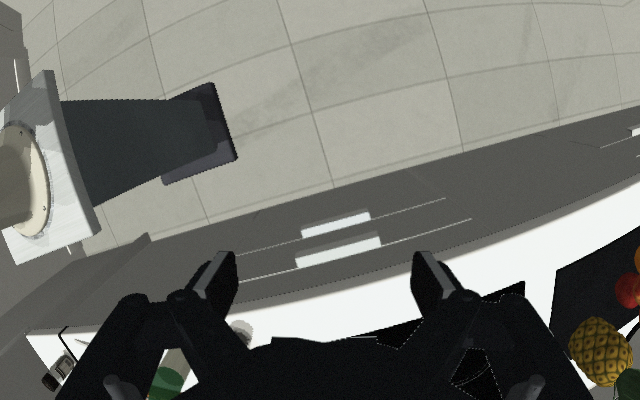

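Side: rack at (325,218) with high board at the right end (383,215), mill (215,285), oil (260,275), shaker (425,198), jar (434,234), tin (328,273). Top: rack (320,222), mill (190,292), oil (240,292), shaker (433,228), jar (428,278), tin (307,290).

```bash
cat > h.py <<'E'
import numpy as np
from plant import ctrl,camera,camera_model
import cv2
np.set_printoptions(precision=4,suppress=True)
def ray(n,p,m=None):
    m=m or camera_model(n);K=np.array(m["intrinsics"]);V=np.array(m["view"])
    x=(p[0]-K[0,2])/K[0,0];y=(p[1]-K[1,2])/K[1,1]
    if n=="wrist":
        r=np.hypot(x,y);s=np.sin(r)/r if r>1e-9 else 1;d=np.array([x*s,-y*s,-np.cos(r)])
    else: d=np.array([x,-y,-1.])
    R=V[:3,:3];d=R.T@d
    return -R.T@V[:3,3],d/np.linalg.norm(d)
def onz(n,p,z,m=None):
    o,d=ray(n,p,m);return o+d*(z-o[2])/d[2]
def tri(*rs):
    A=np.zeros((3,3));b=np.zeros(3)
    for o,d in rs:
        P=np.eye(3)-np.outer(d,d);A+=P;b+=P@o
    x=np.linalg.solve(A,b);return x,[np.linalg.norm((np.eye(3)-np.outer(d,d))@(x-o)) for o,d in rs]
E
python3 - <<'E'
import cv2,numpy as np
t=cv2.imread('pics/top0.png');s=cv2.imread('pics/side0.png')
def c(im,x0,y0,x1,y1,k):return cv2.resize(im[y0:y1,x0:x1],None,fx=k,fy=k,interpolation=cv2.INTER_CUBIC)
a=np.hstack([c(t,170,270,270,310,4),c(t,400,210,500,295,4)[:160]]) if 0 else None
# 800x600: row1 top mill/oil (100x45 @4)+ top jar/shaker; row2 side
cv=np.zeros((600,800,3),np.uint8)
def put(im,x,y):cv[y:y+im.shape[0],x:x+im.shape[1]]=im
put(c(t,170,272,270,312,4),0,0)      # x=170+u/4,y=272+v/4
put(c(t,405,215,505,290,4),400,0)    # x=405+u/4,y=215+v/4
put(c(s,195,240,290,310,4),0,300)    # x=195+u/4,y=240+(v-300)/4
put(c(s,400,180,500,255,4),400,300)  # x=400+(u-400)/4
cv2.imwrite('pics/c1.png',cv)
r=c(t,245,180,395,262,5);cv2.imwrite('pics/c2.png',np.vstack([r[:410], np.zeros((0,750,3),np.uint8)]))
E
```

```text
(no output)
```

View pics/c1.png

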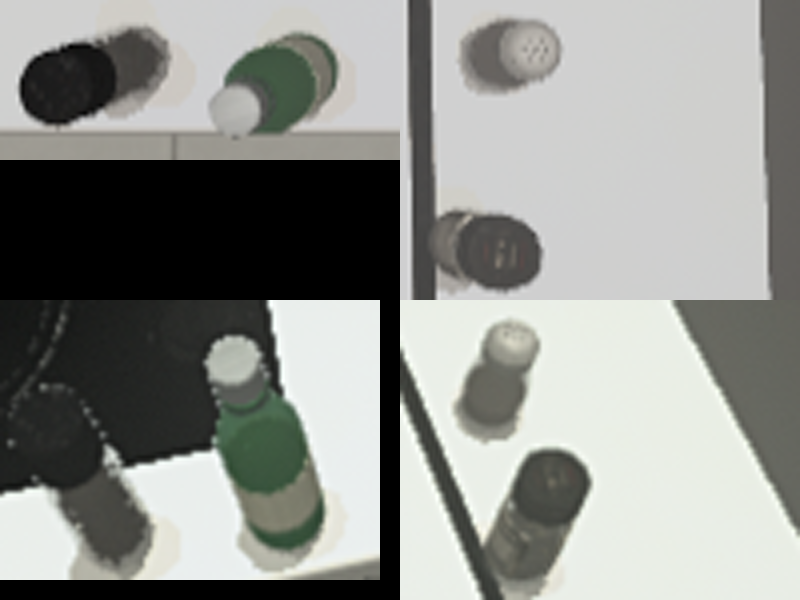

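View pics/c2.png

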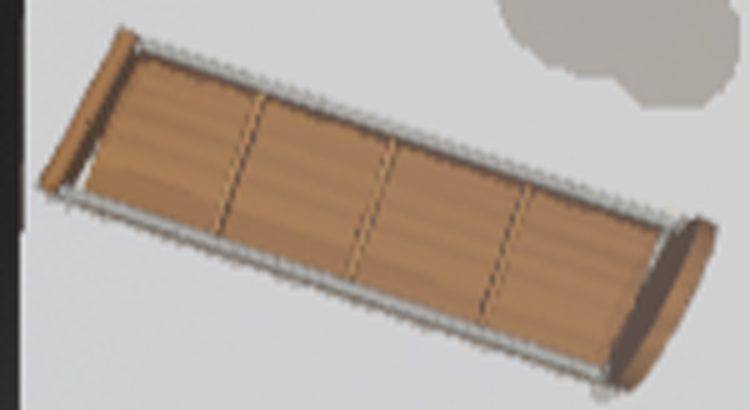

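c1: oil stopper (229,299) top / (253,255) side; mill head (184,294)/(207,270); shaker cap (437,227)/(428,190); jar cap (431,277)/(438,226). c2: dividers' mid points at (293,213), (319,222), (346,230), with the domed high board at the right.

Run:
```python
from h import *
A={'oil':((228.5,299.2),(253.2,254.7)),'mill':((184,293.8),(206.6,269.7)),'shaker':((437.3,227.2),(427.7,190.2)),'jar':((431,277.3),(437.7,225.7))}
for k,(a,b) in A.items(): print(k,tri(ray('top',a),ray('side',b)))
H={'oil':.205,'mill':.17,'shaker':.09,'jar':.105}
for k,(a,b) in A.items(): print(k,onz('top',a,H[k]),onz('side',b,H[k]))
f=lambda u,v:(245+(u+.5)/5-.5,180+(v+.5)/5-.5)
D=[((262,97),(220,232)),((392,142),(352,278)),((527,187),(483,317))]
c=[]
for a,b in D:
    p,q=onz('top',f(*a),.024),onz('top',f(*b),.024);c.append((p+q)/2);print('div',p,q,(p+q)/2,np.linalg.norm(p-q))
c=np.array(c);d=c[0]-c[2];print('len',np.linalg.norm(d),'yaw',np.degrees(np.arctan2(-d[0],d[1])));d/=np.linalg.norm(d)
o=c.mean(0)
for y in(99,33,-33,-99):print('bay',o+d*y/1000)
s=cv2.imread('pics/side0.png')
cv2.imwrite('pics/c3.png',cv2.resize(s[185:245,255:395],None,fx=5.6,fy=5.6,interpolation=cv2.INTER_CUBIC))
V=camera_model('side')['view'];K=camera_model('side')['intrinsics']
for p in c:
    q=V[:3,:3]@p+V[:3,3];x=K@np.array([q[0],-q[1],-q[2]]);x=x[:2]/x[2];print('side px of div mid',x,(x-[255,185]+.5)*5.6-.5)
```

```text
oil (array([0.373 , 0.2466, 0.2046]), [np.float64(0.00018638323481269675), np.float64(0.00018638323481278234)])
mill (array([0.3797, 0.3426, 0.169 ]), [np.float64(2.302735723403031e-05), np.float64(2.3027357234188762e-05)])
shaker (array([ 0.5148, -0.1869,  0.0807]), [np.float64(1.1048389377284481e-05), np.float64(1.1048389377313685e-05)])
jar (array([ 0.4072, -0.1665,  0.095 ]), [np.float64(0.0007008369586731568), np.float64(0.0007008369586731958)])
oil [0.3731 0.2467 0.205 ] [0.3728 0.2464 0.205 ]
mill [0.3798 0.3423 0.17  ] [0.3792 0.3424 0.17  ]
shaker [ 0.5145 -0.1845  0.09  ] [ 0.5091 -0.1825  0.09  ]
jar [ 0.4076 -0.1648  0.105 ] [ 0.4025 -0.1613  0.105 ]
div [0.5835 0.1232 0.024 ] [0.5205 0.1427 0.024 ] [0.552 0.133 0.024] 0.06591090951675233
div [0.5623 0.0627 0.024 ] [0.4991 0.0814 0.024 ] [0.5307 0.0721 0.024 ] 0.06592236562440845
div [0.5411 0.     0.024 ] [0.4809 0.0209 0.024 ] [0.511  0.0105 0.024 ] 0.0636869599175437
len 0.12918061698947075 yaw -18.498557110798412
bay [0.5627 0.1657 0.024 ]
bay [0.5417 0.1031 0.024 ]
bay [0.5208 0.0405 0.024 ]
bay [ 0.4998 -0.0221  0.024 ]
side px of div mid [299.4302 214.5901] [251.1094 168.0047]
side px of div mid [324.4834 216.9443] [391.407  181.1883]
side px of div mid [349.8683 218.708 ] [533.5626 191.0649]
```

View pics/c3.png

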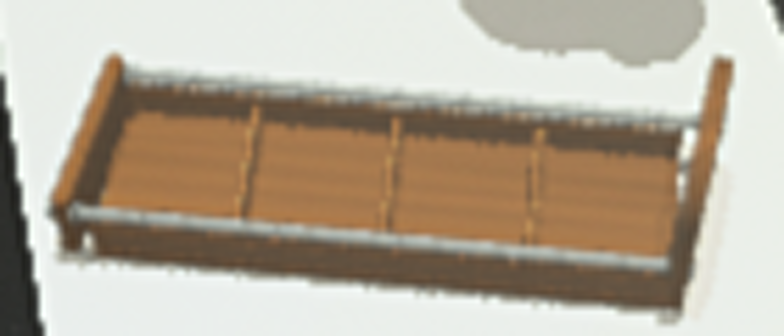

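c3: in the side view the divider mids sit at about x = 250, 392, 535, as the top view predicts, so the rack pose holds: bays at (.563,.166), (.542,.103), (.521,.041), (.500,-.022) with the high board at the -y end. I'll place shortest first, using tool yaw 72° throughout. First I go above the shaker and jar for a wrist look.

```bash
python3 -m inch '[[[0,0,-0.6],[0,0,0.3]],[[-0.4,-0.5,-1.2],[0,0,0.8]],[[-1.2,-1.5,-1.75],[0,0,1.5]],[[-2.0,-2.5,-1.75],[0,0,2.4]],[[-2.8,-3.5,-1.75],[0,0,3.2]],[[-3.6,-4.5,-1.75],[0,0,4.0]],[[-4.4,-5.5,-1.75],[0,0,4.8]],[[-5.2,-6.5,-1.75],[0,0,5.6]],[[-6.0,-7.5,-1.75],[0,0,6.4]],[[-6.8,-8.5,-1.75],[0,0,7.2]],[[-7.6,-9.5,-1.75],[0,0,8.0]],[[-8.4,-10.5,-1.75],[0,0,8.8]],[[-9.2,-11.5,-1.75],[0,0,9.6]],[[-10.0,-12.5,-1.75],[0,0,10.4]],[[-10.8,-13.5,-1.75],[0,0,11.0]],[[-11.6,-14.5,-1.75],[0,0,11.44]],[[-12.0,-15.0,-1.75],[0,0,11.44]],[[-12.275,-15.3,-1.75],[0,0,11.44]],[[-12.275,-15.3,-1.75],[0,0,11.44]],[[-12.275,-15.3,-1.75],[0,0,11.44]]]' 85
python3 - <<'E'
from h import *
o=ctrl.observe();print(o['time_s'],o['ee_pos'],o['orientation'],o['qpos']);m=camera_model('wrist');im=camera('wrist')
np.savez('pics/w1.npz',K=m['intrinsics'],V=m['view']);cv2.imwrite('pics/w1.png',im)
E
```

```text
time_s: 2.15
ee_pos: [0.46, -0.1744, 0.3009]
orientation: [-179.9, -0.0, 72.0]
wrist_force: [-0.0, -0.6, -1.2]
opening: 0.998
gripper_force: 0.0
2.15 [ 0.46   -0.1744  0.3009] [-179.9318   -0.0405   71.9793] [-34.8786  -5.7027  98.7779   0.019   87.0018 -16.8589]
```

View pics/w1.png

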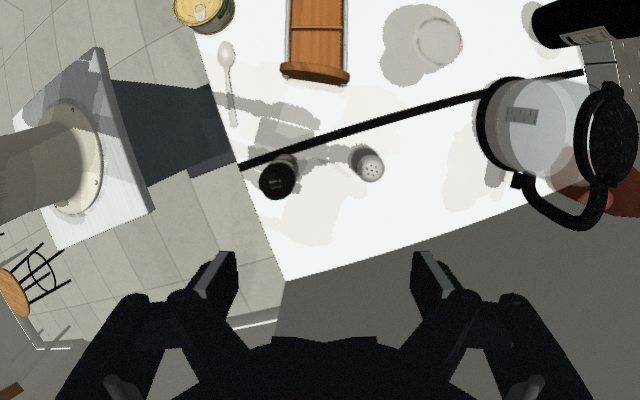

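Wrist: jar cap around (279,181), shaker cap around (371,167), both standing clear.

Run:
```python
from h import *
z=np.load('pics/w1.npz');m=dict(intrinsics=z['K'],view=z['V'])
im=cv2.imread('pics/w1.png')
g=im.astype(int)
# jar cap: dark brown blob
mk=np.uint8((g.max(2)<75)*255);mk[:150]=0;mk[215:]=0;mk[:,:255]=0;mk[:,310:]=0
c=max(cv2.findContours(mk,0,1)[0],key=cv2.contourArea);print('jar',cv2.minEnclosingCircle(c),cv2.boundingRect(c))
s=cv2.resize(im[135:215,240:400],None,fx=5,fy=5,interpolation=cv2.INTER_CUBIC);cv2.imwrite('pics/c4.png',s)
A={'shaker':((437.3,227.2),(427.7,190.2),(371.5,167),.09),'jar':((431,277.3),(437.7,225.7),(278.5,181.5),.105)}
for k,(a,b,w,h) in A.items():
    print(k,tri(ray('top',a),ray('wrist',w,m))[0],tri(ray('top',a),ray('side',b),ray('wrist',w,m)),onz('wrist',w,h,m),onz('top',a,h))
```

```text
jar ((281.088623046875, 170.88079833984375), 29.551637649536133) (255, 150, 48, 50)
shaker [ 0.5141 -0.1824  0.0982] (array([ 0.5152, -0.1867,  0.0804]), [np.float64(0.0004259174409671006), np.float64(0.00033718413841263696), np.float64(0.0007486241911876815)]) [ 0.5148 -0.1841  0.09  ] [ 0.5145 -0.1845  0.09  ]
jar [ 0.4074 -0.1657  0.0991] (array([ 0.407 , -0.1662,  0.0956]), [np.float64(0.0008676519166257381), np.float64(0.0005831697693019063), np.float64(0.00032428014674573105)]) [ 0.4089 -0.1643  0.105 ] [ 0.4076 -0.1648  0.105 ]
```

View pics/c4.png

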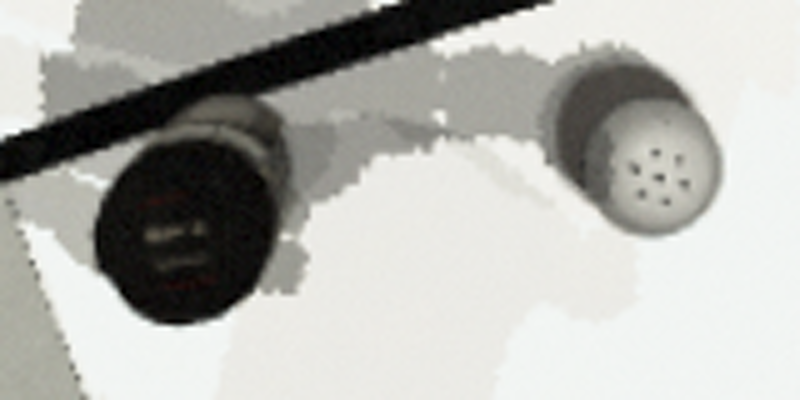

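c4: cap centres refined to jar (277,181) and shaker (372,170), giving jar ≈ (.408,-.165) and shaker ≈ (.5145,-.186). Next I descend on the shaker.

```bash
python3 -m inch '[[[0.07,0.7,0],[0,0,0]],[[0.145,1.385,0.5],[0,0,0]],[[0.145,1.385,1.4],[0,0,0]],[[0.145,1.385,2.3],[0,0,0]],[[0.145,1.385,3.2],[0,0,0]],[[0.145,1.385,4.0],[0,0,0]],[[0.145,1.385,4.7],[0,0,0]],[[0.145,1.385,5.3],[0,0,0]],[[0.145,1.385,5.8],[0,0,0]],[[0.145,1.385,6.2],[0,0,0]],[[0.145,1.385,6.5],[0,0,0]],[[0.145,1.385,6.72],[0,0,0]],[[0.145,1.385,6.72],[0,0,0]],[[0.145,1.385,6.72],[0,0,0]]]' 85 && python3 -m inch '[[[0,0,0],[0,0,0]],[[0,0,0],[0,0,0]],[[0,0,0],[0,0,0]],[[0,0,0],[0,0,0]],[[0,0,0],[0,0,0]],[[0,0,0],[0,0,0]],[[0,0,0],[0,0,0]],[[0,0,0],[0,0,0]]]' 30
python3 - <<'E'
from h import *
cv2.imwrite('pics/s1.png',np.hstack([camera('side')[130:330,330:530],camera('wrist')[150:350,225:425]]))
E
```

```text
time_s: 3.6
ee_pos: [0.5152, -0.1865, 0.0332]
orientation: [179.9, 0.0, 72.0]
wrist_force: [0.2, -0.3, 0.9]
opening: 0.993
gripper_force: 0.0
time_s: 4.4
ee_pos: [0.5152, -0.1868, 0.0336]
orientation: [180.0, 0.0, 72.0]
wrist_force: [-1.7, 1.0, 5.9]
opening: 0.442
gripper_force: 59.1
```

View pics/s1.png

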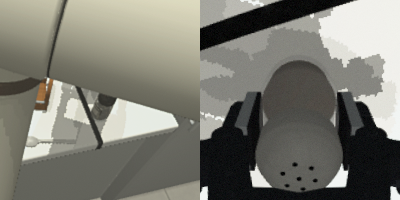

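The shaker is between the pads, but the opening (38 mm) suggests they bear on the taper. I'll reopen, go 10 mm lower and grip again.

```bash
python3 -m inch '[[[0,0,0],[0,0,0]],[[0,0,0],[0,0,0]],[[0,0,0],[0,0,0]],[[0,0,0.1],[0,0,0]],[[0,0,0.2],[0,0,0]],[[0,0,0.26],[0,0,0]],[[0,0,0.26],[0,0,0]]]' 75 && python3 -m inch '[[[0,0,0],[0,0,0]],[[0,0,0],[0,0,0]],[[0,0,0],[0,0,0]],[[0,0,0],[0,0,0]],[[0,0,0],[0,0,0]],[[0,0,0],[0,0,0]],[[0,0,0],[0,0,0]],[[0,0,0],[0,0,0]]]' 30
```

```text
time_s: 5.2
ee_pos: [0.5143, -0.1862, 0.0213]
orientation: [-179.9, -0.0, 72.0]
wrist_force: [0.7, -1.2, -0.2]
opening: 0.877
gripper_force: 0.0
time_s: 6.0
ee_pos: [0.5154, -0.1868, 0.0229]
orientation: [179.9, 0.0, 72.0]
wrist_force: [-0.9, 1.0, 5.9]
opening: 0.472
gripper_force: 60.7
```

```bash
python3 -m inch '[[[0,0,-0.3],[0,0,0]],[[0,0,-0.8],[0,0,0]],[[0,0,-1.5],[0,0,0]],[[0,0,-2.3],[0,0,0]],[[0,0,-3.1],[0,0,0]],[[0.3,0,-3.75],[0,0,0]],[[0.9,-0.1,-3.75],[0,0,0]],[[1.6,-0.2,-3.75],[0,0,0]],[[2.4,-0.4,-3.75],[0,0,0]],[[3.2,-0.6,-3.75],[0,0,0]],[[4.0,-0.8,-3.75],[0,0,0]],[[4.8,-0.9,-3.75],[0,0,0]],[[5.6,-1.1,-3.75],[0,0,0]],[[6.4,-1.2,-3.75],[0,0,0]],[[7.2,-1.3,-3.75],[0,0,0]],[[7.8,-1.4,-3.75],[0,0,0]],[[8.3,-1.5,-3.75],[0,0,0]],[[8.6,-1.6,-3.75],[0,0,0]],[[8.745,-1.6,-3.75],[0,0,0]],[[8.745,-1.6,-3.75],[0,0,0]]]' && python3 -m inch '[[[0,0,0],[0,0,0]],[[0,0,0],[0,0,0]],[[0,0,0],[0,0,0]]]'
python3 - <<'E'
from h import *
o=ctrl.observe();print(o['ee_pos'])
t=camera('top');w=camera('wrist');s=camera('side')
cv2.imwrite('pics/s2.png',np.vstack([np.hstack([t[150:300,220:420],s[150:300,220:420]]),w[100:340,130:530]]))
E
```

```text
time_s: 8.0
ee_pos: [0.562, 0.166, 0.1721]
orientation: [-180.0, 0.0, 72.0]
wrist_force: [0.2, -0.3, -1.6]
opening: 0.469
gripper_force: 61.0
time_s: 8.3
ee_pos: [0.5621, 0.1653, 0.1721]
orientation: [-180.0, 0.0, 71.9]
wrist_force: [-0.5, -0.8, -2.5]
opening: 0.47
gripper_force: 61.0
[0.5621 0.1653 0.1721]
```

View pics/s2.png

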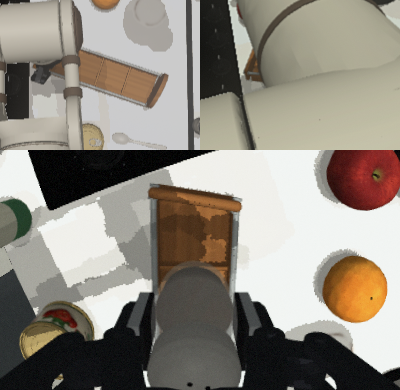

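The shaker is held upright over the rack, and the rails run vertically in the wrist view, so the yaw matches. The low board's top centre is at about wrist (325,148), so I check it against the rack estimate.

Run:
```python
from h import *
y=np.radians(-18.2);ex=np.array([np.cos(y),np.sin(y)]);ey=np.array([-np.sin(y),np.cos(y)])
o=np.array([.5312,.0718])
for p,z in(((325,148),.048),((282,142),.048),((369,156),.048),((283,200),.038),((366,200),.038),((283,230),.038),((366,230),.038)):
    q=onz('wrist',p,z);r=q[:2]-o;print(p,q,'rack',r@ex,r@ey)
```

```text
(325, 148) [0.5752 0.2032 0.048 ] rack 0.0008013202016679977 0.13853590529901755
(282, 142) [0.5416 0.22   0.048 ] rack -0.03643180106978138 0.14400583012720308
(369, 156) [0.6097 0.1848 0.048 ] rack 0.03926296241067738 0.13187942517123147
(283, 200) [0.5224 0.1681 0.038 ] rack -0.03837986321799359 0.08871003723775005
(366, 200) [0.5964 0.1439 0.038 ] rack 0.039423792382389196 0.08886617569674246
(283, 230) [0.5119 0.1397 0.038 ] rack -0.0395813525285844 0.05843536405468202
(366, 230) [0.5882 0.1147 0.038 ] rack 0.040787759067364704 0.05858663500871111
```

```bash
python3 -m inch '[[[0,0,0.4],[0,0,0]],[[0,0,1.0],[0,0,0]],[[0,0,1.6],[0,0,0]],[[0,0,2.1],[0,0,0]],[[0,0,2.5],[0,0,0]],[[0,0,2.8],[0,0,0]],[[0,0,3.05],[0,0,0]],[[0,0,3.25],[0,0,0]],[[0,0,3.38],[0,0,0]],[[0,0,3.44],[0,0,0]],[[0,0,3.44],[0,0,0]],[[0,0,3.44],[0,0,0]]]' && python3 -m inch '[[[0,0,0],[0,0,0]],[[0,0,0],[0,0,0]],[[0,0,0],[0,0,0]],[[0,0,0],[0,0,0]],[[0,0,0],[0,0,0]],[[0,0,-0.3],[0,0,0]],[[0,0,-0.7],[0,0,0]],[[0,0,-1.2],[0,0,0]],[[0,0,-1.8],[0,0,0]],[[0,0,-2.6],[0,0,0]],[[0,0,-3.4],[0,0,0]],[[0,0,-3.6],[0,0,0]],[[0,0,-3.6],[0,0,0]],[[0,0,-3.6],[0,0,0]]]' 65
```

```text
time_s: 9.65
ee_pos: [0.5625, 0.166, 0.035]
orientation: [179.9, -0.0, 72.0]
wrist_force: [0.5, 0.1, -1.7]
opening: 0.465
gripper_force: 61.0
time_s: 11.05
ee_pos: [0.5615, 0.1659, 0.1777]
orientation: [-179.9, 0.0, 72.0]
wrist_force: [1.1, 0.6, 0.7]
opening: 0.762
gripper_force: 0.0
```

```bash
python3 -m inch '[[[-0.3,0,-0.3],[0,0,0]],[[-1,-0.1,-0.3],[0,0,0]],[[-2,-0.2,-0.3],[0,0,0]],[[-3,-0.3,-0.3],[0,0,0]],[[-4,-0.5,-0.3],[0,0,0]],[[-5,-0.6,-0.3],[0,0,0]],[[-6,-0.7,-0.3],[0,0,0]],[[-7,-0.8,-0.3],[0,0,0]],[[-8,-1,-0.3],[0,0,0]],[[-8.7,-1.05,-0.3],[0,0,0]],[[-9.05,-1.09,-0.2],[0,0,0]],[[-9.05,-1.09,-0.1],[0,0,0]],[[-9.05,-1.09,-0.1],[0,0,0]],[[-9.05,-1.09,-0.1],[0,0,0]]]' 85
python3 - <<'E'
from h import *
o=ctrl.observe();print(o['ee_pos']);m=camera_model('wrist')
t=camera('top');w=camera('wrist');s=camera('side')
np.savez('pics/w3.npz',K=m['intrinsics'],V=m['view'])
k=lambda a:cv2.resize(a,None,fx=2,fy=2)
cv2.imwrite('pics/s3.png',np.vstack([np.hstack([k(t[180:265,245:395]),k(s[150:235,255:405])]),k(w[120:320,175:475])]))
E
```

```text
time_s: 12.45
ee_pos: [0.4086, -0.164, 0.1822]
orientation: [-179.9, -0.0, 72.0]
wrist_force: [0.4, 0.1, 0.1]
opening: 0.993
gripper_force: 0.0
[ 0.4086 -0.164   0.1822]
```

View pics/s3.png

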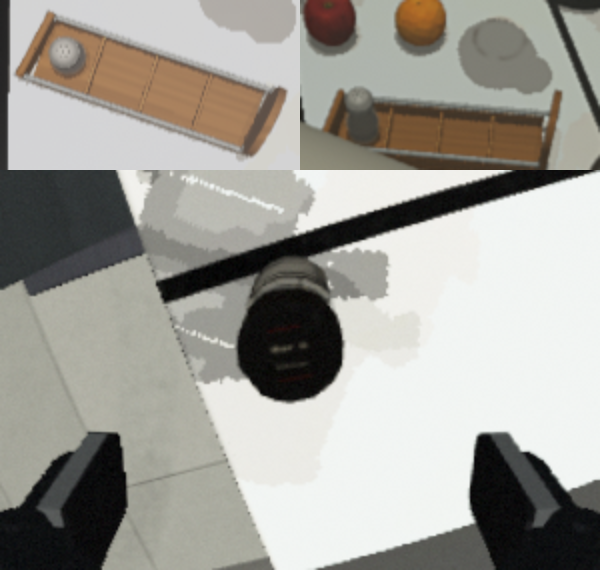

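The shaker stands upright in the low-end bay. The jar cap centre is at wrist (320,206).

Run:
```python
from h import *
print(onz('wrist',(320,206.3),.105))
```

```text
[ 0.4066 -0.1615  0.105 ]
```

```bash
python3 -m inch '[[[0.05,-0.07,0.4],[0,0,0]],[[0.05,-0.07,1.0],[0,0,0]],[[0.05,-0.07,1.6],[0,0,0]],[[0.05,-0.07,2.1],[0,0,0]],[[0.05,-0.07,2.5],[0,0,0]],[[0.05,-0.07,2.8],[0,0,0]],[[0.05,-0.07,3.05],[0,0,0]],[[0.05,-0.07,3.25],[0,0,0]],[[0.05,-0.07,3.3],[0,0,0]],[[0.05,-0.07,3.3],[0,0,0]],[[0.05,-0.07,3.3],[0,0,0]]]' && python3 -m inch '[[[0,0,0],[0,0,0]],[[0,0,0],[0,0,0]],[[0,0,0],[0,0,0]],[[0,0,0],[0,0,0]],[[0,0,0],[0,0,0]],[[0,0,0],[0,0,0]],[[0,0,0],[0,0,0]],[[0,0,0],[0,0,0]]]' 25
```

```text
time_s: 13.7
ee_pos: [0.4071, -0.1624, 0.0511]
orientation: [179.9, 0.0, 72.0]
wrist_force: [0.5, 0.3, 0.0]
opening: 0.998
gripper_force: 0.0
time_s: 14.5
ee_pos: [0.4068, -0.1622, 0.0509]
orientation: [180.0, 0.0, 72.0]
wrist_force: [-1.8, 0.9, 6.3]
opening: 0.462
gripper_force: 60.0
```

```bash
python3 -m inch '[[[0,0,-0.3],[0,0,0]],[[0,0,-0.8],[0,0,0]],[[0,0,-1.5],[0,0,0]],[[0,0,-2.3],[0,0,0]],[[0,0,-3.1],[0,0,0]],[[0.3,0,-3.75],[0,0,0]],[[0.9,0.1,-3.75],[0,0,0]],[[1.6,0.2,-3.75],[0,0,0]],[[2.4,0.35,-3.75],[0,0,0]],[[3.2,0.5,-3.75],[0,0,0]],[[4.0,0.65,-3.75],[0,0,0]],[[4.8,0.8,-3.75],[0,0,0]],[[5.6,0.9,-3.75],[0,0,0]],[[6.2,1.0,-3.75],[0,0,0]],[[6.7,1.1,-3.75],[0,0,0]],[[7.1,1.16,-3.75],[0,0,0]],[[7.35,1.16,-3.75],[0,0,0]],[[7.35,1.16,-3.75],[0,0,0]],[[7.35,1.16,-3.75],[0,0,0]]]' && python3 -m inch '[[[0,0,0.4],[0,0,0]],[[0,0,1.0],[0,0,0]],[[0,0,1.6],[0,0,0]],[[0,0,2.1],[0,0,0]],[[0,0,2.5],[0,0,0]],[[0,0,2.8],[0,0,0]],[[0,0,3.05],[0,0,0]],[[0,0,3.25],[0,0,0]],[[0,0,3.38],[0,0,0]],[[0,0,3.45],[0,0,0]],[[0,0,3.45],[0,0,0]],[[0,0,3.45],[0,0,0]]]'
```

```text
time_s: 16.4
ee_pos: [0.5414, 0.1027, 0.2005]
orientation: [-180.0, 0.0, 72.0]
wrist_force: [-0.6, -0.6, -0.9]
opening: 0.471
gripper_force: 60.5
time_s: 17.6
ee_pos: [0.5421, 0.1032, 0.063]
orientation: [180.0, -0.0, 72.0]
wrist_force: [0.5, -0.5, -0.8]
opening: 0.462
gripper_force: 60.5
```

```bash
python3 -m inch '[[[0,0,0],[0,0,0]],[[0,0,0],[0,0,0]],[[0,0,0],[0,0,0]],[[0,0,0],[0,0,0]],[[0,0,0],[0,0,0]],[[0,0,-0.3],[0,0,0]],[[0,0,-0.7],[0,0,0]],[[0,0,-1.2],[0,0,0]],[[0,0,-1.8],[0,0,0]],[[0,0,-2.6],[0,0,0]],[[0,0,-3.4],[0,0,0]],[[0,0,-4.2],[0,0,0]],[[0,0,-4.75],[0,0,0]],[[0,0,-4.75],[0,0,0]],[[0,0,-4.75],[0,0,0]]]' 65
```

```text
time_s: 19.1
ee_pos: [0.5417, 0.1032, 0.2529]
orientation: [179.9, -0.0, 72.0]
wrist_force: [0.1, -1.3, -0.8]
opening: 0.76
gripper_force: 0.0
```

```bash
python3 -m inch '[[[0.4,-0.3,0],[0,0,0]],[[1.0,-1.0,0],[0,0,0]],[[1.6,-1.8,0],[0,0,0]],[[2.2,-2.6,0],[0,0,0]],[[2.8,-3.4,0],[0,0,0]],[[3.4,-4.2,0],[0,0,0]],[[4.0,-4.9,0],[0,0,0]],[[4.44,-5.4,0],[0,0,0]],[[4.44,-5.7,0],[0,0,0]],[[4.44,-5.7,0],[0,0,0]],[[4.44,-5.7,0],[0,0,0]]]' 85
python3 - <<'E'
from h import *
o=ctrl.observe();print(o['ee_pos'],o['qpos']);m=camera_model('wrist')
t=camera('top');w=camera('wrist');s=camera('side')
np.savez('pics/w4.npz',K=m['intrinsics'],V=m['view'])
k=lambda a:cv2.resize(a,None,fx=2,fy=2)
cv2.imwrite('pics/s4.png',np.vstack([np.hstack([k(t[180:265,245:395]),k(s[150:235,255:405])]),k(w[120:320,175:475])]))
E
```

```text
time_s: 20.2
ee_pos: [0.3798, 0.3416, 0.2517]
orientation: [-180.0, 0.1, 72.0]
wrist_force: [1.4, 0.4, -0.1]
opening: 0.997
gripper_force: 0.0
[0.3798 0.3416 0.2517] [ 28.4233  -1.2891 100.0838  -0.0385  81.2837  46.4636]
```

View pics/s4.png

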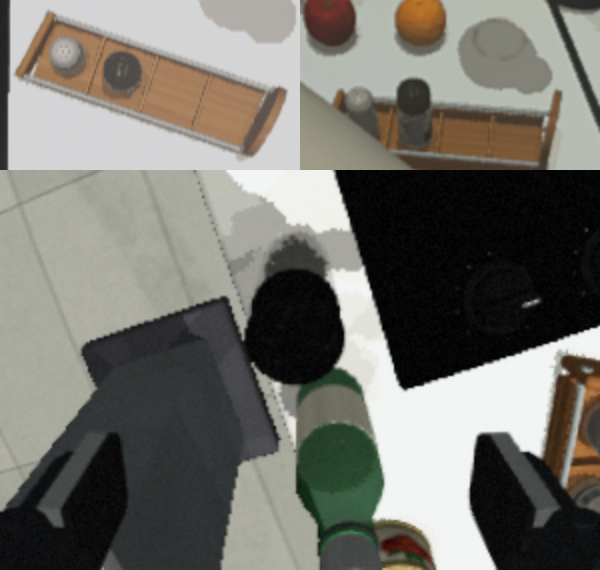

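The jar stands in its bay next to the shaker. The mill head centre is at wrist (322,201), with the bottle clear beside the gripper.

Run:
```python
from h import *
z=np.load('pics/w4.npz');m=dict(intrinsics=z['K'],view=z['V'])
print(onz('wrist',(322.5,201.5),.17,m),tri(ray('wrist',(322.5,201.5),m),ray('top',(184,293.8))))
```

```text
[0.3799 0.346  0.17  ] (array([0.3792, 0.3441, 0.1635]), [np.float64(6.208942004310878e-05), np.float64(6.208942004316038e-05)])
```

```bash
python3 -m inch '[[[0.06,-0.02,0.4],[0,0,0]],[[0.06,-0.02,1.0],[0,0,0]],[[0.06,-0.02,1.6],[0,0,0]],[[0.06,-0.02,2.1],[0,0,0]],[[0.06,-0.02,2.5],[0,0,0]],[[0.06,-0.02,2.8],[0,0,0]],[[0.06,-0.02,3.05],[0,0,0]],[[0.06,-0.02,3.17],[0,0,0]],[[0.06,-0.02,3.17],[0,0,0]],[[0.06,-0.02,3.17],[0,0,0]]]' && python3 -m inch '[[[0,0,0],[0,0,0]],[[0,0,0],[0,0,0]],[[0,0,0],[0,0,0]],[[0,0,0],[0,0,0]],[[0,0,0],[0,0,0]],[[0,0,0],[0,0,0]],[[0,0,0],[0,0,0]],[[0,0,0],[0,0,0]]]' 25
```

```text
time_s: 21.35
ee_pos: [0.3802, 0.3453, 0.1264]
orientation: [180.0, -0.0, 72.0]
wrist_force: [0.8, 0.5, 0.1]
opening: 0.992
gripper_force: 0.0
time_s: 22.15
ee_pos: [0.3804, 0.3455, 0.1265]
orientation: [179.9, -0.1, 72.0]
wrist_force: [0.7, 0.3, 6.0]
opening: 0.437
gripper_force: 61.0
```

```bash
python3 -m inch '[[[0,0,-0.3],[0,0,0]],[[0,0,-0.8],[0,0,0]],[[0,0,-1.5],[0,0,0]],[[0,0,-2.3],[0,0,0]],[[0,0.2,-3.1],[0,0,0]],[[0,0.6,-3.8],[0,0,0]],[[0,1.2,-4.0],[0,0,0]],[[0,2.0,-4.0],[0,0,0]],[[0,2.8,-4.0],[0,0,0]],[[-0.4,3.5,-4.0],[0,0,0]],[[-1.0,4.1,-4.0],[0,0,0]],[[-1.7,4.6,-4.0],[0,0,0]],[[-2.5,5.0,-4.0],[0,0,0]],[[-3.3,5.3,-4.0],[0,0,0]],[[-4.1,5.6,-4.0],[0,0,0]],[[-4.8,5.71,-4.0],[0,0,0]],[[-5.4,5.71,-4.0],[0,0,0]],[[-5.9,5.71,-4.0],[0,0,0]],[[-6.16,5.71,-4.0],[0,0,0]],[[-6.16,5.71,-4.0],[0,0,0]]]' && python3 -m inch '[[[0,0,0],[0,0,0]],[[0,0,0.4],[0,0,0]],[[0,0,1.0],[0,0,0]],[[0,0,1.6],[0,0,0]],[[0,0,2.1],[0,0,0]],[[0,0,2.6],[0,0,0]],[[0,0,2.95],[0,0,0]],[[0,0,3.25],[0,0,0]],[[0,0,3.5],[0,0,0]],[[0,0,3.62],[0,0,0]],[[0,0,3.7],[0,0,0]],[[0,0,3.7],[0,0,0]],[[0,0,3.7],[0,0,0]]]'
```

```text
time_s: 24.15
ee_pos: [0.5202, 0.0395, 0.2854]
orientation: [-179.9, 0.0, 71.9]
wrist_force: [0.9, 0.6, -2.4]
opening: 0.44
gripper_force: 60.8
time_s: 25.45
ee_pos: [0.5212, 0.0401, 0.1383]
orientation: [179.9, -0.0, 72.0]
wrist_force: [-0.1, -0.4, -1.6]
opening: 0.436
gripper_force: 60.7
```

```bash
python3 -m inch '[[[0,0,0],[0,0,0]],[[0,0,0],[0,0,0]],[[0,0,0],[0,0,0]],[[0,0,0],[0,0,0]],[[0,0,0],[0,0,0]],[[0,0,-0.3],[0,0,0]],[[0,0,-0.7],[0,0,0]],[[0,0,-1.2],[0,0,0]],[[0,0,-1.8],[0,0,0]],[[0,0,-2.5],[0,0,0]],[[0,0,-3.2],[0,0,0]],[[0,0,-3.2],[0,0,0]]]' 65 && python3 -m inch '[[[0.2,-0.2,0],[0,0,0]],[[0.8,-0.8,0],[0,0,0]],[[1.4,-1.5,0],[0,0,0]],[[1.9,-2.3,0],[0,0,0]],[[2.5,-3.1,0],[0,0,0]],[[3.0,-3.8,0],[0,0,0]],[[3.4,-4.5,0],[0,0,0]],[[3.77,-5.0,0],[0,0,0]],[[3.77,-5.11,0],[0,0,0]],[[3.77,-5.11,0],[0,0,0]],[[3.77,-5.11,0],[0,0,0]]]' 85
python3 - <<'E'
from h import *
o=ctrl.observe();print(o['ee_pos'],o['qpos']);m=camera_model('wrist')
t=camera('top');w=camera('wrist');s=camera('side')
np.savez('pics/w5.npz',K=m['intrinsics'],V=m['view'])
k=lambda a:cv2.resize(a,None,fx=2,fy=2)
cv2.imwrite('pics/s5.png',np.vstack([np.hstack([k(t[180:265,245:395]),k(s[150:235,255:405])]),k(w[120:320,175:475])]))
E
```

```text
time_s: 26.65
ee_pos: [0.5233, 0.0399, 0.2716]
orientation: [179.5, -0.1, 72.0]
wrist_force: [-0.3, 0.6, 0.1]
opening: 0.759
gripper_force: 0.0
time_s: 27.75
ee_pos: [0.373, 0.2462, 0.2652]
orientation: [-180.0, 0.1, 72.0]
wrist_force: [-0.5, -0.7, -0.2]
opening: 0.996
gripper_force: 0.0
[0.373  0.2462 0.2652] [ 17.879  -11.9344 108.2809  -0.0252  83.7056  35.9211]
```

View pics/s5.png

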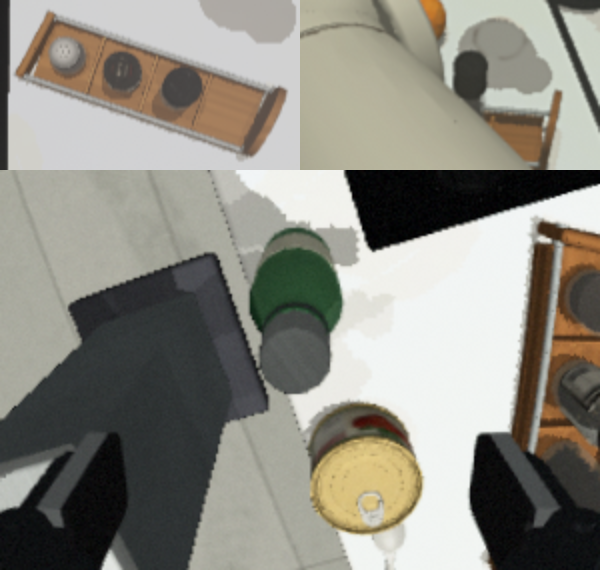

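The mill stands in bay 3. The bottle's stopper is at wrist (322,215), centred between the fingers.

Run:
```python
from h import *
z=np.load('pics/w5.npz');m=dict(intrinsics=z['K'],view=z['V'])
print(onz('wrist',(322.5,215.5),.205,m),tri(ray('wrist',(322.5,215.5),m),ray('top',(228.5,299.2))))
```

```text
[0.3721 0.247  0.205 ] (array([0.3725, 0.2468, 0.2043]), [np.float64(0.00048339776813914235), np.float64(0.00048339776813896795)])
```

```bash
python3 -m inch '[[[0.01,-0.02,0.3],[0,0,0]],[[0.01,-0.02,0.8],[0,0,0]],[[0.01,-0.02,1.3],[0,0,0]],[[0.01,-0.02,1.8],[0,0,0]],[[0.01,-0.02,2.2],[0,0,0]],[[0.01,-0.02,2.5],[0,0,0]],[[0.01,-0.02,2.7],[0,0,0]],[[0.01,-0.02,2.8],[0,0,0]],[[0.01,-0.02,2.8],[0,0,0]],[[0.01,-0.02,2.8],[0,0,0]]]' && python3 -m inch '[[[0,0,0],[0,0,0]],[[0,0,0],[0,0,0]],[[0,0,0],[0,0,0]],[[0,0,0],[0,0,0]],[[0,0,0],[0,0,0]],[[0,0,0],[0,0,0]],[[0,0,0],[0,0,0]],[[0,0,0],[0,0,0]],[[0,0,0],[0,0,0]],[[0,0,0],[0,0,0]]]' 10
```

```text
time_s: 28.9
ee_pos: [0.3729, 0.2476, 0.1543]
orientation: [179.9, -0.0, 72.0]
wrist_force: [-0.2, -0.7, -0.1]
opening: 0.994
gripper_force: 0.0
time_s: 29.9
ee_pos: [0.3727, 0.2475, 0.1541]
orientation: [180.0, -0.0, 72.0]
wrist_force: [0.4, 0.0, 4.5]
opening: 0.286
gripper_force: 59.3
```

```bash
python3 -m inch '[[[0,0,-0.3],[0,0,0]],[[0,0,-0.8],[0,0,0]],[[0,0,-1.5],[0,0,0]],[[0,0,-2.3],[0,0,0]],[[0,0,-3.1],[0,0,0]],[[0,0,-3.9],[0,0,0]],[[-0.3,0.2,-4.6],[0,0,0]],[[-0.8,0.6,-5.0],[0,0,0]],[[-1.4,1.1,-5.0],[0,0,0]],[[-2.0,1.7,-5.0],[0,0,0]],[[-2.6,2.3,-5.0],[0,0,0]],[[-3.2,2.9,-5.0],[0,0,0]],[[-3.8,3.5,-5.0],[0,0,0]],[[-4.4,4.0,-5.0],[0,0,0]],[[-4.9,4.5,-5.0],[0,0,0]],[[-5.2,4.9,-5.0],[0,0,0]],[[-5.42,5.13,-5.0],[0,0,0]],[[-5.42,5.13,-5.0],[0,0,0]],[[-5.42,5.13,-5.0],[0,0,0]]]' && python3 -m inch '[[[0,0,0],[0,0,0]],[[0,0,0.4],[0,0,0]],[[0,0,1.0],[0,0,0]],[[0,0,1.6],[0,0,0]],[[0,0,2.2],[0,0,0]],[[0,0,2.8],[0,0,0]],[[0,0,3.3],[0,0,0]],[[0,0,3.7],[0,0,0]],[[0,0,4.0],[0,0,0]],[[0,0,4.3],[0,0,0]],[[0,0,4.5],[0,0,0]],[[0,0,4.62],[0,0,0]],[[0,0,4.7],[0,0,0]],[[0,0,4.7],[0,0,0]],[[0,0,4.7],[0,0,0]]]'
```

```text
time_s: 31.8
ee_pos: [0.4999, -0.0215, 0.3534]
orientation: [-179.9, -0.0, 72.0]
wrist_force: [-0.7, 1.2, -3.6]
opening: 0.287
gripper_force: 59.5
time_s: 33.3
ee_pos: [0.5009, -0.0223, 0.1662]
orientation: [179.9, -0.0, 72.0]
wrist_force: [-0.1, -0.6, -2.9]
opening: 0.289
gripper_force: 59.4
```

Bottom is at ≈12 mm, just above the floor. I'll release, lift, back away toward the robot and check.

```bash
python3 -m inch '[[[0,0,0],[0,0,0]],[[0,0,0],[0,0,0]],[[0,0,0],[0,0,0]],[[0,0,0],[0,0,0]],[[0,0,0],[0,0,0]],[[0,0,-0.3],[0,0,0]],[[0,0,-0.7],[0,0,0]],[[0,0,-1.2],[0,0,0]],[[0,0,-1.8],[0,0,0]],[[0,0,-2.5],[0,0,0]],[[0,0,-3.2],[0,0,0]],[[-0.5,0,-3.2],[0,0,0]],[[-1.2,-0.3,-3.2],[0,0,0]],[[-2.0,-0.8,-3.2],[0,0,0]],[[-3.0,-1.2,-3.2],[0,0,0]],[[-4.0,-1.5,-3.2],[0,0,0]],[[-5.0,-1.7,-3.2],[0,0,0]],[[-5.5,-1.7,-3.2],[0,0,0]],[[-5.5,-1.7,-3.2],[0,0,0]],[[-5.5,-1.7,-3.2],[0,0,0]]]' 55
python3 - <<'E'
from h import *
t=camera('top');s=camera('side')
k=lambda a:cv2.resize(a,None,fx=2,fy=2)
cv2.imwrite('pics/s6.png',np.hstack([k(t[110:320,225:425]),k(s[110:320,225:425])]))
E
```

```text
time_s: 35.3
ee_pos: [0.3679, -0.2103, 0.2944]
orientation: [180.0, -0.0, 71.9]
wrist_force: [0.0, -0.4, 0.2]
opening: 0.642
gripper_force: 0.0
```

View pics/s6.png

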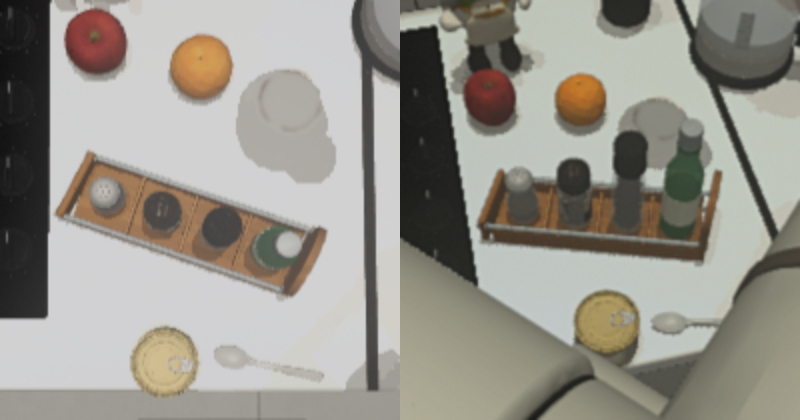

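All four stand upright in height order with the bottle beside the high board, and the tin and fruit are untouched.

```bash
python3 -c "
from plant import sign_off
print(sign_off())"
```

```text
the job is handed in; nothing more can be done
None
```

The job is handed in: oil bottle, mill, spice jar and shaker each stand upright in their own bay, tallest at the high end board down to shortest at the low one, with the tin and fruit left where they were, at about 35 s of the 104 s allowed.

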